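# Slide the stock tray home past its spring stop

## Robot

A 7-joint arm with a two-finger parallel gripper is mounted at the origin on the work surface. World frame = base frame: x ahead of the robot, y to its left, z up, the work surface at z = 0. Lengths are in mm, angles in degrees, forces in N, time in s.
With the tool pointing down it reaches from about 400 to 750 mm from the base axis. Payload 19.5 kg.
Tool frame: the origin (TCP) lies midway between the tips of the shut fingers; the grasp point (between the pads) lies robot.grip_depth behind it (robot.grip_depth is the distance from the TCP to the grasp point, in mm); z points along the fingers, x is the direction in which the jaws open and shut, and the axes are right-handed (so a half turn about z gives the same grasp; the last joint's range is limited). The gripper opens to 85 mm and grips with 20 to 120 N. Pads are 22 mm wide; open, the fingers measure 114 mm over their backs; the gripper's body (76 mm by 85 mm) begins 54 mm behind the grasp point. The pads swing forward as they close: fully open they stand 13 mm farther back than shut.
Start: joints at [62.011, 40.479, -1.581, 85.061, 1.261, 54.483, -4.326], TCP at [248.435, -518.528, 200.268] pointing down, gripper open.
Joint ranges: [-155.06, 155.06], [-18.47, 123.98], [-90, 86.84], [0, 140.48], [-83.41, 263.41], [0, 116], [-161.91, 161.91]. Speed limits (degrees/s): [108.29, 108.29, 147.25, 147.25, 172.46, 172.46, 172.46].

## Interface

Orientations are given as a 3x3 rotation matrix whose columns are the frame's x, y, z axes.
In Python, from station import robot gives the robot as it stands.
- The arm moves only by the tool step_arm, never from a script. Its arguments are lists of equal length, an entry for each row: "offset": the shift along the tool's x, y, z in units of 40 mm (1.0 is 40 mm), a list of three; "yaw": the turn about the tool's z in units of 6 degrees (1.0 is 6 degrees); "claw": the opening in per cent of the stroke, from 0 (shut) to 100 (fully open). A call has 1 to 5 rows; each row shifts and turns the pose as measured when the row begins, along the tool's axes as they then stand; what a row does not reach is not made up. A row lasts 1/10 s, in which the tool goes at most 50 mm and 8.59 degrees, less where a joint would pass 70% of its speed; a pose out of reach is approached as far as the arm can. A call is refused whole if a number of a shift passes 1 or a number of a turn 1, either way. A call with a gripper value outside its range is refused whole. The fingers move at their own pace and stop on an object; the grip force is fixed at half the most. Time passes only in rows, so rows that do not move let the fingers close. It gives the time, the measured TCP pose, the force and the opening at its end, in the units of the state.
- robot.get_obs(): the state, without advancing time (a new reading comes with each control period).
- robot.snapshot(name): name is "side" or "top"; returns the picture (400x640x3 uint8, red, green, blue); there is no depth.
- robot.camera_params(name): a dict with "fx", "fy", "cx", "cy" (pixels), "k1" (the pictures are not rectified: a ray, as slopes to the right and down, at radius r is drawn at 1 + k1 r^2 times it, then the intrinsics apply), "world_from_camera" (4x4, takes a point from camera to world coordinates). Camera axes: x right, y down, z forward; pixel columns grow to the right and rows downward; lengths in mm; the calibration is good to about 2 mm. A picture is of the moment at which its call begins. camera_params takes no time and is no camera call.
- robot.close_job(): hands the job in, once; it reports no verdict.
Trained networks look in the newest picture that a camera, given by its name, has taken for a name from the list of things; names that differ only in an ending like _2 or _b are one class to them, and where a whole thing is asked for, a point or a joint stands for the part that bears it (a point fixed in the world has none). Each returns a list of dicts, best first, with "conf" (0 to 1); they miss things now and then, are a little off and sometimes report something else, mostly with a low value. They report only what shows in the picture. A call takes as long as a camera call. They do not tell look-alikes from the thing itself.
- robot.spot_in(camera, query): "point" ([x, y, z] in mm, in the coordinates of the camera as it stood for that picture, good to about 4 mm: the middle of the surface that is visible of it).
- robot.trace(camera, query): "mask" (400x640 bool, what is visible of it).
The state is a dict: "time": time; "joints": joint angles; "dq": joint speeds; "joint_torque": joint torques, N m; "tool_pos": TCP position; "tcp_rot": TCP orientation; "contact_force": force on the tool from outside, world axes, zero at the start; "wrist_torque": the same for the moment, N m; "width": finger opening in mm.
Only numpy, scipy, OpenCV 4.12 (cv2) and the standard library are available. Lean on these libraries where they do the work, as an engineer would, in place of code of your own. Each camera call takes 0.05 s, during which the arm holds its last target. There are 200 camera calls.

## Task

The white stock tray on the counter waits in its metal rack in front of a spring-loaded stop. With the fingertips press the stop's steel bar down just behind the tray and, keeping it held down, push the tray along over the stop until it is fully home against the rack's end plate; then let the bar spring up behind the tray and move clear. Only press and push: do not lift or tip the tray, and leave the vase, carton and jar where they stand.

Things in the scene. Friction and masses are not known exactly. Their poses are not given: they have to be found in the camera images.
- rack: Fixed metal channel 287 mm long (x) and 130 wide (y). x = direction the tray is pushed, z up. Origin on the counter, on the centre line, under the rear faces of the stop's noses. Open end at x = -175 mm. Two rails carry the tray, tops 34 mm above the counter; the stop bar lies in the 86 mm gap between them (y -43 to 43). Side guides, 116 mm apart, rise to 46 mm.
- tray: Loose open tray of white plastic with six steel fittings, 85 mm long (x), 110 wide, 32 high, about 0.5 kg. Origin at the centre of its underside, axes as the rack's. It stands on the rails, its front 6 to 36 mm short of the noses. Push on its flat rear wall. Home, its origin is at x = 59.5 mm in the rack's frame and its rear wall 9 mm beyond the noses.
- stop_bar (a joint): Downward travel of the spring stop bar: 0 = up (blocking), 0.018 m = fully down. The whole bar moves straight down wherever it is pressed, with about 2.5 N at first and 7 N at the bottom, and springs up when released. The noses clear the tray's underside beyond 0.010; hold it at 0.013 to 0.018.
- bar_end (a point): On the middle of the stop bar's flat top, at its rear end (rack x = -170 mm); moves with the bar; 30 mm above the counter when up. The bar is a steel strip 82 mm wide, level from here to x = 35 mm, with thin dark ribs at this end. It runs on under the tray (4 mm below it when up); 45 mm or more of it is free behind the tray at the start.
- stop_nose (a point): Midway between the stop's two noses, level with their tops (44 mm above the counter when up, 14 mm above the bar), on the line of their rear faces; moves with the bar. The noses stand at the bar's edges, y = 28 to 41 mm either side, x = 0 to 8 mm. The 56 mm wide flat of the bar runs on between them, so a fingertip can stay on it all the way, following the tray.
- end_plate (a point): Top edge of the upright plate that closes the rack's far end: middle of its inner face (rack x = 102 mm), 56 mm above the counter. The tray is home when its front wall meets it.
- vase: Bystander: blue ceramic vase, 60 mm across, 105 mm high, origin at its foot. Stands beside the rack; leave alone.
- carton: Bystander: cardboard carton, 55 x 55 x 85 mm, origin at the centre of its underside. Stands beside the rack; leave alone.
- jar: Bystander: jar, 52 mm across, 75 mm high, origin at the centre of its underside. Stands beside the rack; leave alone.
Things that resemble listed ones, but are neither listed nor needed, are in the scene too. Of the things that look like the tray, the middle-sized one is meant.

How it is judged (in metres and radians):
On the way, in this order (a step that is already met when the one before it is completed fails the run):
1. the fingertips hold the stop bar down (more than 10.5 mm) while the tray still stands before the noses (x of tray in the frame of rack below -0.039 m and value of joint stop_bar above 0.0105 m and contact force between the fingers and stop_bar above 0.3 N), for 0.1 s.
2. the tray is sliding over the noses (its middle 0 to 35 mm beyond their rear faces) with the fingertips still holding the bar down (x of tray in the frame of rack between 0 and 0.035 m and value of joint stop_bar above 0.0105 m and contact force between the fingers and stop_bar above 0.3 N), for 0.03 s.
At the end, for the whole second after the job is handed in: The tray rests flat on the rails within 5.5 mm of the end plate, still, and the stop bar is up again (within 3 mm) behind it (x of tray in the frame of rack between 0.054 and 0.063 m and y of tray in the frame of rack between -0.006 and 0.006 m and z of tray in the frame of rack between 0.031 and 0.037 m and value of joint stop_bar below 0.003 m and linear speed of tray below 0.01 m/s and angle between tray's own z axis and vertical below 0.05 rad); the robot touches nothing.
It fails at once if the tray is lifted more than 8 mm off the rails (z of tray in the frame of rack above 0.042 m).
It fails at once if the tray is tipped by more than 0.15 rad (angle between tray's own z axis and vertical above 0.15 rad).
It fails at once if the vase is moved by more than 20 mm or tipped over (distance of vase from where it was at the start of the episode above 0.02 m or angle between vase's own z axis and vertical above 0.4 rad).
It fails at once if the carton is moved by more than 20 mm or tipped over (distance of carton from where it was at the start of the episode above 0.02 m or angle between carton's own z axis and vertical above 0.4 rad).
It fails at once if the jar is moved by more than 20 mm or tipped over (distance of jar from where it was at the start of the episode above 0.02 m or angle between jar's own z axis and vertical above 0.4 rad).
It also fails if it takes over 42 s, if anything falls off the work surface, if the arm or the gripper's body presses on something with over 40 N, if the wrist force passes 120 N, or if a joint passes its speed limit or range.

## Working session

There is one attempt and no reset: what is moved stays moved. The work goes in short steps, Python scripts to look and compute and a tool call to move; the robot and the scene stay as the last step left them, time stands still between calls to the robot, and variables do not carry over. Pictures are saved under pics/ and viewed, about 8 in all and at most 12, crops included, and the job is handed in when it is done.

Besides the shell and the picture viewer there is one more tool, called as a command line: name --pt "numbers of a row" for each row, then --argument value for the rest. step_arm: Moves the arm, as the interface text tells. Its arguments: {"type":"object","properties":{"offset":{"type":"array","items":{"type":"array","items":{"type":"number"}}},"yaw":{"type":"array","items":{"type":"number"}},"claw":{"type":"array","items":{"type":"number"}}},"required":["offset","yaw","claw"]}

```bash
mkdir -p pics
cat > h.py <<'E'
import numpy as np, cv2, sys
from station import robot
def save(cam,n):
    im=robot.snapshot(cam); cv2.imwrite(f'pics/{n}.png',im[:,:,::-1]); return im
def ray(cam,u,v):
    p=robot.camera_params(cam); K=np.array([[p['fx'],0,p['cx']],[0,p['fy'],p['cy']],[0,0,1.]])
    q=cv2.undistortPoints(np.array([[[u,v]]],float),K,np.array([p['k1'],0,0,0,0.]))[0,0]
    T=np.array(p['world_from_camera']); return T[:3,3],T[:3,:3]@np.array([q[0],q[1],1])
def onz(cam,u,v,z):
    o,d=ray(cam,u,v); return o+d*(z-o[2])/d[2]
def px(cam,P):
    p=robot.camera_params(cam); T=np.linalg.inv(np.array(p['world_from_camera'])); c=T[:3,:3]@np.array(P,float)+T[:3,3]
    s=c[:2]/c[2]; s=s*(1+p['k1']*(s@s)); return np.array([p['fx']*s[0]+p['cx'],p['fy']*s[1]+p['cy']])
def spots(cam,q):
    T=np.array(robot.camera_params(cam)['world_from_camera'])
    for r in robot.spot_in(cam,q):
        w=T[:3,:3]@np.array(r['point'])+T[:3,3]
        print(cam,q,round(r['conf'],2),w.round(0),px(cam,w).round(0))
E
python3 - <<'E'
from h import *
for c in('top','side'):
    save(c,c+'0')
    p=robot.camera_params(c); print(p['fx'],p['k1'],np.array(p['world_from_camera']).round(2).tolist())
    for q in('tray','rack','stop_bar','bar_end','stop_nose','end_plate','vase','carton','jar'): spots(c,q)
print(robot.get_obs(), robot.grip_depth)
E
```

```text
519.5297354359559 -0.10936472749692003 [[-0.01, -0.98, 0.18, 329.98], [-1.0, 0.01, 0.02, 49.38], [-0.02, -0.18, -0.98, 1180.03], [0.0, 0.0, 0.0, 1.0]]
top tray 0.92 [282. 247.  12.] [243. 317.]
top tray 0.83 [427. -55.   9.] [377. 251.]
top tray 0.71 [513. 126.  45.] [296. 211.]
top rack 0.64 [585. 119.  32.] [300. 180.]
top stop_bar 0.59 [461. 126.  32.] [297. 235.]
top bar_end 0.78 [465. 126.  32.] [296. 233.]
top stop_nose 0.88 [463. 125.  35.] [297. 234.]
top stop_nose 0.4 [623. 252.  74.] [239. 160.]
top end_plate 0.92 [584. 122.  29.] [299. 181.]
top vase 0.84 [452. 253.  58.] [238. 238.]
top carton 0.98 [602.  -4.  84.] [355. 167.]
top carton 0.71 [581. 120.  33.] [300. 182.]
top jar 0.86 [622. 252.  69.] [239. 161.]
441.6068615054946 -0.01064306634170519 [[-1.0, -0.04, 0.04, 470.03], [-0.06, 0.78, -0.63, 668.22], [-0.0, -0.63, -0.78, 838.6], [0.0, 0.0, 0.0, 1.0]]
side tray 0.82 [513. 120.  52.] [318. 229.]
side tray 0.78 [277. 244.  22.] [431. 293.]
side tray 0.66 [424. -60.  14.] [359. 180.]
side rack 0.66 [586. 129.  34.] [285. 235.]
side stop_bar 0.89 [466. 121.  32.] [340
[... 457 characters left out ...]
6]), 'dq': array([-0.06931011, -0.03330639, -0.00787924, -0.08194904,  0.08689724,
        0.00804704,  0.02700629]), 'joint_torque': array([ 3.43189909e-03, -8.82969689e+01,  1.23618823e+00, -2.36372244e+01,
        1.72530283e-02,  1.88187674e-03, -3.64561799e-05]), 'tool_pos': array([ 248.43926155, -518.51942274,  200.27667877]), 'tcp_rot': array([[ 4.32067898e-01, -9.01841078e-01, -4.07942616e-05],
       [-9.01841073e-01, -4.32067900e-01,  9.09373724e-05],
       [-9.96369489e-05, -2.50117871e-06, -9.99999995e-01]]), 'contact_force': array([-0.43834642, -0.75715187,  0.69072068]), 'wrist_torque': array([0.00550317, 0.02215418, 0.02144363]), 'width': 85.37269969887173} 18.700000000000003
```

View pics/top0.png

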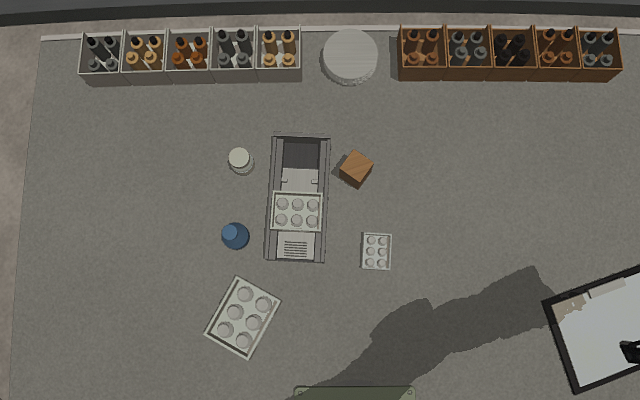

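View pics/side0.png

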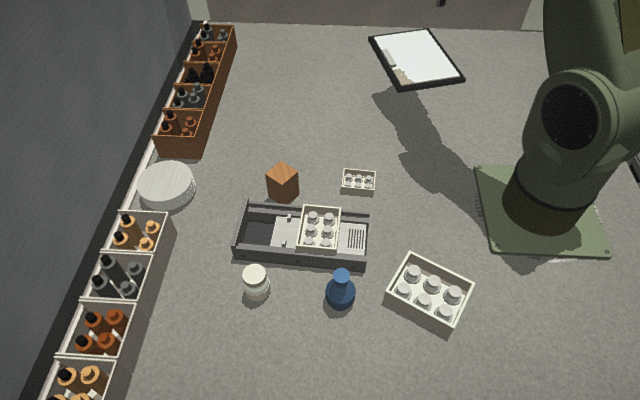

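Three trays show in the top picture: a large one at (243,317), a small one at (377,251) and a middle-sized one at (297,211). The middle one is meant, since it is the one standing in the rack in front of the noses. The open end faces the robot, with the ribs at (296,247). I'll confirm this in a crop.

Run:
```python
from h import *
a=cv2.imread('pics/top0.png')[125:270,255:340]; b=cv2.imread('pics/side0.png')[190:275,225:380]
A=cv2.resize(a,None,fx=4,fy=4,interpolation=cv2.INTER_CUBIC); 
B=cv2.resize(b,None,fx=2.9,fy=2.9,interpolation=cv2.INTER_CUBIC)
o=np.zeros((580,800,3),np.uint8); o[:,:340]=A; o[:B.shape[0],345:345+B.shape[1]]=B[:, :455]
cv2.imwrite('pics/crop0.png',o)
```

```text
(no output)
```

View pics/crop0.png

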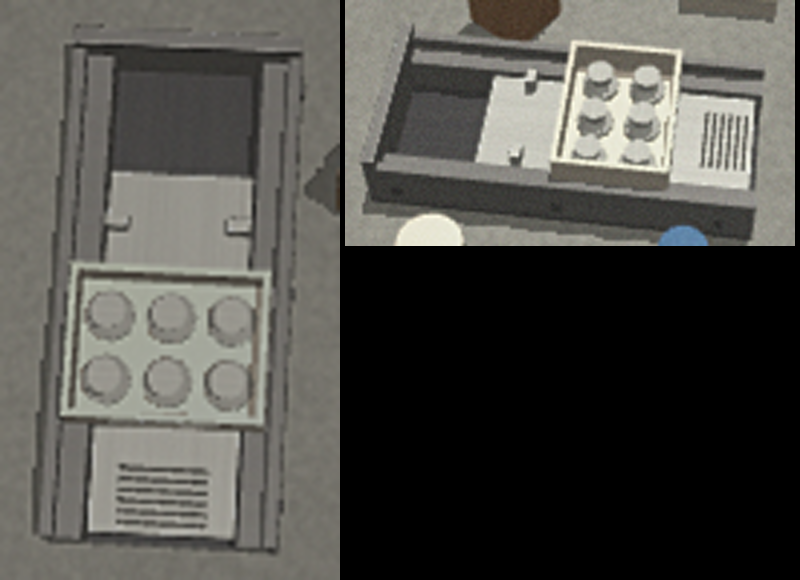

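The crop confirms it: the tray with six fittings stands in the rack, with the noses ahead of it at crop (120,222) and (238,226) and the ribbed bar end behind it. Next I'll fit the rack pose from the corners.

Run:
```python
from h import *
from scipy.optimize import least_squares
T=lambda x,y:(255+(x+.5)/4-.5,125+(y+.5)/4-.5)
S=lambda x,y:(225+(x-345+.5)/2.9-.5,190+(y+.5)/2.9-.5)
# (cam,pixel,rack xyz)  ; rack y left
obs=[('top',T(88,535),(-170,41,30)),('top',T(238,540),(-170,-41,30)),('top',T(110,172),(35,41,30)),('top',T(252,178),(35,-41,30)),
('top',T(35,538),(-175,65,46)),('top',T(277,548),(-175,-65,46)),
('side',S(750,188),(-170,41,30)),('side',S(757,97),(-170,-41,30)),('side',S(492,78),(35,-41,30)),('side',S(478,163),(35,41,30)),('side',S(755,207),(-175,65,46)),('side',S(764,70),(-175,-65,46))]
def W(p,q): c,s=np.cos(p[2]),np.sin(p[2]); return np.array([p[0]+c*q[0]-s*q[1],p[1]+s*q[0]+c*q[1],q[2]])
for cams in (('top',),('side',),('top','side')):
    oo=[o for o in obs if o[0] in cams]
    f=lambda p:np.concatenate([px(o[0],W(p,o[2]))-o[1] for o in oo])
    r=least_squares(f,[630,125,0],loss='soft_l1',x_scale=[1,1,.01]); p=r.x
    print(cams,p[:2].round(1),np.degrees(p[2]).round(2),f(p).reshape(-1,2).round(1).tolist())
c,s=np.cos(p[2]),np.sin(p[2])
def R(w): d=w[:2]-p[:2]; return (c*d[0]+s*d[1],-s*d[0]+c*d[1])
for x,y in((60,415),(265,425),(73,263),(272,272)): print('tray top corner',np.round(R(onz('top',*T(x,y),66)),1))
for x,y in((668,182),(682,50),(551,175),(570,42)): print('side',np.round(R(onz('side',*S(x,y),66)),1))
np.save('rack.npy',p)
```

```text
('top',) [578.4 121. ] -2.94 [[-0.2, -0.5], [-0.7, -0.1], [-0.3, 0.2], [0.1, 0.1], [1.2, 0.0], [0.2, 0.2]]
('side',) [580.  118.2] -2.81 [[-0.0, 0.5], [-0.7, 0.7], [0.7, -0.6], [-1.0, 0.4], [0.7, -0.0], [0.2, -2.6]]
('top', 'side') [579.1 120. ] -2.92 [[0.3, -0.8], [-0.3, -0.4], [0.2, -0.1], [0.5, -0.2], [1.7, -0.3], [0.6, -0.1], [0.4, 1.4], [-0.2, 1.5], [1.0, 0.1], [-0.8, 1.1], [1.0, 0.9], [0.7, -1.8]]
tray top corner [-110.1   56.6]
tray top corner [-110.7  -54.6]
tray top corner [-26.   54.7]
tray top corner [-26.5 -54.6]
side [-109.9   61.5]
side [-109.8  -56.9]
side [-27.   64.8]
side [-23.8 -55.3]
```

Fit: rack origin at (579,120), yaw -2.9°. The tray's rear wall is at rack x ≈ -110. I'll push with shut fingers and the jaw axis across the rack, so yaw comes first.

step_arm --pt "0 0 0" --pt "0 0 0" --pt "0 0 0" --pt "0 0 0" --pt "0 0 0" --yaw '[0.95,0.95,0.95,0.95,0.95]' --claw '[0,0,0,0,0]'

```text
time: 1.5
tool_pos: [248.3, -518.7, 200.3]
tcp_rot: [[-0.068, -0.998, 0.0], [-0.998, 0.068, 0.0], [-0.0, -0.0, -1.0]]
contact_force: [-1.3, -0.9, 0.1]
width: 12.4
```

step_arm --pt "-0.9 -0.7 0" --pt "-0.9 -0.7 0" --pt "-0.9 -0.7 0" --pt "-0.9 -0.7 0" --pt "-0.9 -0.7 0" --yaw '[-0.15,0,0,0,0]' --claw '[0,0,0,0,0]'

```text
time: 2.0
tool_pos: [399.2, -346.2, 199.7]
tcp_rot: [[-0.066, -0.998, -0.001], [-0.998, 0.066, -0.003], [0.003, 0.001, -1.0]]
contact_force: [0.8, -0.3, -0.1]
width: 0.1
```

step_arm --pt "-1 -0.3 0" --pt "-1 -0.3 0" --pt "-1 -0.3 0" --pt "-1 -0.3 0" --pt "-1 -0.3 0" --yaw '[0,0,0,0,0]' --claw '[0,0,0,0,0]'

```text
time: 2.5
tool_pos: [476.2, -141.8, 199.2]
tcp_rot: [[-0.064, -0.998, 0.001], [-0.998, 0.064, -0.003], [0.003, -0.001, -1.0]]
contact_force: [0.9, -0.2, 0.2]
width: 0.1
```

step_arm --pt "-1 0.15 0" --pt "-1 0.15 0" --pt "-1 0.15 0" --pt "-1 0.15 0" --pt "-1 0.15 0" --yaw '[-0.15,0,0,0,0]' --claw '[0,0,0,0,0]'

```text
time: 3.0
tool_pos: [456.7, 68.3, 198.6]
tcp_rot: [[-0.047, -0.999, 0.003], [-0.999, 0.047, -0.003], [0.002, -0.003, -1.0]]
contact_force: [1.3, 0.5, 0.4]
width: -0.0
```

step_arm --pt "-0.75 0.12 0.3" --pt "-0.7 0.12 0.7" --pt "0 0 0.9" --pt "0 0 0.9" --pt "0 0 0.3" --yaw '[0,0,0,0,0]' --claw '[0,0,0,0,0]'

```text
time: 3.5
tool_pos: [450.3, 136.7, 72.2]
tcp_rot: [[-0.036, -0.999, 0.009], [-0.999, 0.036, 0.002], [-0.002, -0.009, -1.0]]
contact_force: [0.5, -1.3, 0.3]
width: 0.0
```

Run:
```python
from h import *
save('side','s1');save('top','t1')
a=cv2.imread('pics/top0.png'); a=cv2.imread('pics/t1.png')[120:275,230:350]; b=cv2.imread('pics/s1.png')[170:290,220:390]
A=cv2.resize(a,None,fx=2.5,fy=2.5,interpolation=cv2.INTER_CUBIC);B=cv2.resize(b,None,fx=2.9,fy=2.9,interpolation=cv2.INTER_CUBIC)
o=np.zeros((400,800,3),np.uint8);o[:A.shape[0],:A.shape[1]]=A;o[:B.shape[0],305:305+B.shape[1]]=B[:,:495];cv2.imwrite('pics/crop1.png',o)
p=np.load('rack.npy');t=robot.get_obs();d=t['tool_pos'][:2]-p[:2];c,s=np.cos(p[2]),np.sin(p[2]);print(c*d[0]+s*d[1],-s*d[0]+c*d[1],t['tool_pos'],t['joints'].round(),px('side',t['tool_pos']))
```

```text
-129.13846252419526 9.774470501125803 [450.63892441 136.34608171  73.41349612] [-25.  45.   8. 115. -17.  21. -96.] [347.47834185 230.47192814]
```

View pics/crop1.png

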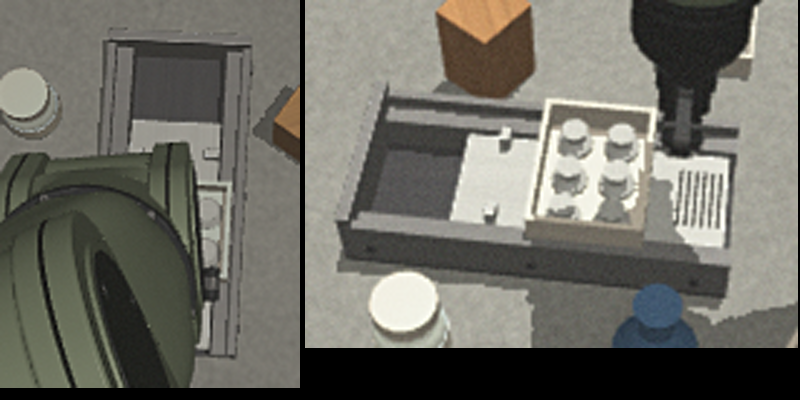

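The side view shows the shut fingers over the bar just behind the tray, with nothing else near them, about 10 mm off the centre line. I'll correct that and go down.

step_arm --pt "0.25 0 0.3" --pt "0 0 0.4" --pt "0 0 0.3" --pt "0 0 0.1" --yaw '[0.1,0,0,0]' --claw '[0,0,0,0]'

```text
time: 4.0
tool_pos: [453.2, 126.4, 32.1]
tcp_rot: [[-0.048, -0.999, 0.015], [-0.999, 0.049, 0.003], [-0.004, -0.015, -1.0]]
contact_force: [1.0, -0.1, 0.0]
width: -0.2
```

step_arm --pt "0 0.06 0.15" --pt "0 0 0.15" --pt "0 0 0.12" --pt "0 0 0.02" --pt "0 0 0" --yaw '[0,0,0,0,0]' --claw '[0,0,0,0,0]'

```text
time: 4.5
tool_pos: [452.0, 127.0, 15.2]
tcp_rot: [[-0.048, -0.999, 0.018], [-0.999, 0.048, 0.004], [-0.005, -0.017, -1.0]]
contact_force: [-0.5, 0.3, 0.3]
width: 0.0
```

The force reads about 0 where 5–6 N is expected, so I'll look.

Run:
```python
from h import *
save('side','s2')
for i in range(3):
    t=robot.get_obs();print(t['tool_pos'].round(1),t['contact_force'].round(2),t['wrist_torque'].round(2)); robot.snapshot('side')
b=cv2.imread('pics/s2.png')[180:280,220:380]
cv2.imwrite('pics/crop2.png',cv2.resize(b,None,fx=5,fy=5,interpolation=cv2.INTER_CUBIC))
```

```text
[452.1 127.   15.3] [ 0.29 -1.24  0.05] [ 0.01 -0.01  0.02]
[452.1 127.   15.4] [ 0.45  1.03 -0.72] [-0.03 -0.01 -0.04]
[452.1 127.   15.4] [-0.93  0.4   0.17] [-0.03  0.01 -0.  ]
```

View pics/crop2.png

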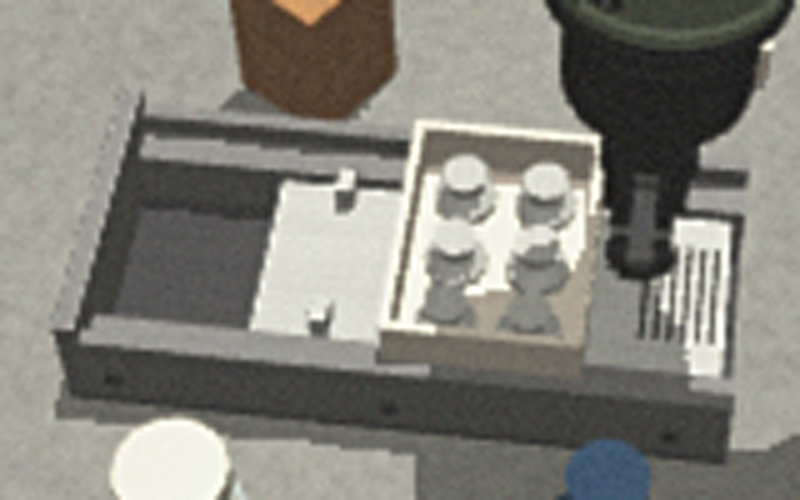

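Run:
```python
from h import *
t=robot.get_obs()
P=t['tool_pos']
for z in (0,15,30,45): print(z,px('side',[P[0],P[1],z]).round(1), (5*(px('side',[P[0],P[1],z])-[220,180])).round())
p=np.load('rack.npy');c,s=np.cos(p[2]),np.sin(p[2])
def W(q): return [p[0]+c*q[0]-s*q[1],p[1]+s*q[0]+c*q[1],q[2]]
for d in(0,15):
  for n,q in dict(nr=(0,-34,44),nl=(0,34,44),fr=(35,-41,30),fl=(35,41,30),rr=(-170,-41,30),rl=(-170,41,30)).items(): print(d,n,(5*(px('side',W((q[0],q[1],q[2]-d)))-[220,180])).round())
a=[cv2.imread(f'pics/{n}.png')[190:280,225:300].astype(int) for n in('side0','s1','s2')]
print(abs(a[0]-a[1]).mean(),abs(a[0]-a[2]).mean(),abs(a[1]-a[2]).mean())
o=np.hstack([cv2.resize(cv2.imread(f'pics/{n}.png')[195:265,230:380],None,fx=5.3,fy=4,interpolation=cv2.INTER_CUBIC) for n in('side0',)])
o2=cv2.resize(cv2.imread('pics/s2.png')[195:265,230:380],None,fx=5.3,fy=4,interpolation=cv2.INTER_CUBIC)
cv2.imwrite('pics/cmp.png',np.vstack([o,o2]))
```

```text
0 [345.6 245.7] [628. 328.]
15 [345.8 242. ] [629. 310.]
30 [346.1 238.2] [630. 291.]
45 [346.4 234.4] [632. 272.]
0 nr [354. 184.]
0 nl [329. 311.]
0 fr [282. 183.]
0 fl [249. 335.]
0 rr [733. 223.]
0 rl [723. 379.]
15 nr [356. 204.]
15 nl [332. 330.]
15 fr [285. 203.]
15 fl [252. 353.]
15 rr [730. 242.]
15 rl [721. 398.]
13.392740740740742 14.604641975308642 3.469382716049383
```

View pics/cmp.png

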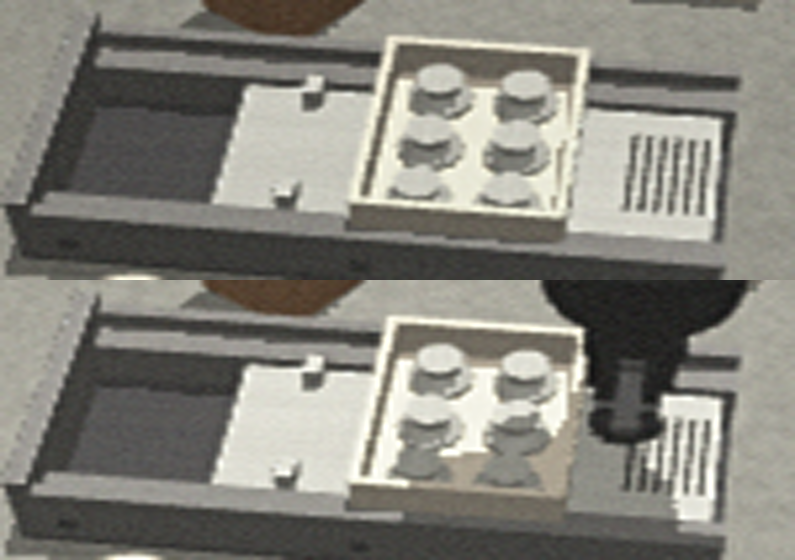

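The bar is still up, and the fingertips appear about 20–25 mm above the reported TCP. I'll keep lowering in small steps, watching the force.

step_arm --pt "0 0 0.12" --pt "0 0 0.1" --pt "0 0 0" --yaw '[0,0,0]' --claw '[0,0,0]'

```text
time: 5.0
tool_pos: [452.4, 127.1, 6.0]
tcp_rot: [[-0.048, -0.999, 0.018], [-0.999, 0.048, 0.004], [-0.005, -0.018, -1.0]]
contact_force: [-0.2, -0.3, -0.4]
width: 0.4
```

Run:
```python
from h import *
save('side','s3');save('top','t3')
a=cv2.imread('pics/t3.png')[150:275,230:350]; b=cv2.imread('pics/s3.png')[190:270,270:380]
A=cv2.resize(a,(360,375),interpolation=cv2.INTER_CUBIC);B=cv2.resize(b,(440,320),interpolation=cv2.INTER_CUBIC)
o=np.zeros((375,800,3),np.uint8);o[:,:360]=A;o[:320,360:]=B;cv2.imwrite('pics/crop3.png',o)
t=robot.get_obs();P=t['tool_pos'];print(P,t['contact_force'])
for z in (0,20,40): print(z,3*(px('top',[P[0],P[1],z])-[230,150]),4*(px('side',[P[0],P[1],z])-[270,190])+[360,0])
```

```text
[452.48543686 127.15464233   6.38239844] [ 0.15694391 -0.42295155 -0.07894609]
0 [200.84155475 271.03399165] [661.53857525 222.92342761]
20 [199.08667793 268.278932  ] [662.91898784 203.23230691]
40 [197.27150139 265.42895882] [664.34399074 182.90077577]
```

View pics/crop3.png

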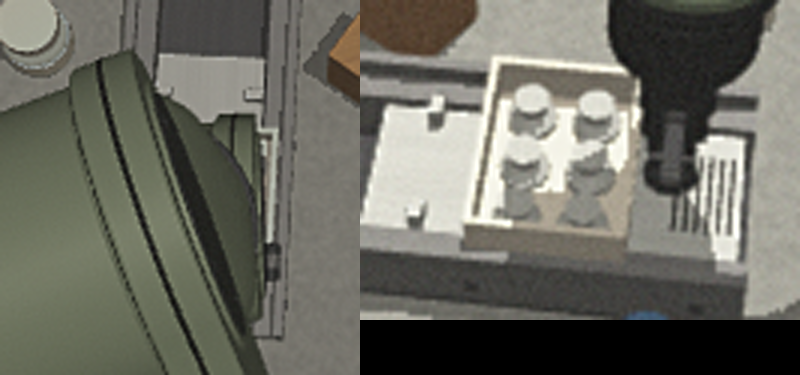

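In the side view the tip is at crop (670,192), which puts it about 31 mm above the counter and just touching the bar. The gripper body is well above the tray. So the true tip is roughly 24 mm above the reported TCP, and I'll continue down by force.

step_arm --pt "0 0 0.1" --pt "0 0 0.05" --yaw '[0,0]' --claw '[0,0]'

```text
time: 5.3
tool_pos: [452.8, 127.2, 0.2]
tcp_rot: [[-0.048, -0.999, 0.019], [-0.999, 0.048, 0.005], [-0.005, -0.019, -1.0]]
contact_force: [1.6, 0.1, 0.7]
width: 0.3
```

step_arm --pt "0 0 0.1" --pt "0 0 0.05" --yaw '[0,0]' --claw '[0,0]'

```text
time: 5.5
tool_pos: [452.8, 127.2, -6.2]
tcp_rot: [[-0.048, -0.999, 0.019], [-0.999, 0.048, 0.005], [-0.005, -0.019, -1.0]]
contact_force: [-0.9, 0.0, 4.1]
width: 0.0
```

step_arm --pt "0 0 0.1" --pt "0 0 0.1" --pt "0 0 0.03" --yaw '[0,0,0]' --claw '[0,0,0]'

```text
time: 5.8
tool_pos: [452.8, 127.2, -16.2]
tcp_rot: [[-0.048, -0.999, 0.019], [-0.999, 0.048, 0.005], [-0.006, -0.018, -1.0]]
contact_force: [-0.0, -0.2, 7.3]
width: 0.2
```

```bash
cat > bar.py <<'E'
from h import *
def travel(name):
    p=np.load('rack.npy');c,s=np.cos(p[2]),np.sin(p[2])
    W=lambda q:[p[0]+c*q[0]-s*q[1],p[1]+s*q[0]+c*q[1],q[2]]
    a=cv2.imread('pics/s2.png',0);b=cv2.imread(f'pics/{name}.png',0)
    # mask of the free bar's front edge/nose: match a patch round the far nose
    for q in((4,-34,38),(4,34,38)):
        u,v=px('side',W(q)).round().astype(int); r=6
        t=a[v-r:v+r+1,u-r-2:u+r+3]; R=cv2.matchTemplate(b[v-r-4:v+r+13,u-r-6:u+r+7],t,cv2.TM_CCOEFF_NORMED)
        _,m,_,l=cv2.minMaxLoc(R); col=R[:,l[0]]; y=l[1]
        if 0<y<len(col)-1: y=y+(col[y-1]-col[y+1])/(2*(col[y-1]+col[y+1]-2*col[y]))
        k=(px('side',W((q[0],q[1],q[2]-15)))-px('side',W(q)))[1]/15
        print('nose',q[1],'score',round(m,2),'du',l[0]-4,'travel mm',round((y-4)/k,1))
E
python3 - <<'E'
from bar import *
save('side','s4');travel('s4')
for i in range(5): t=robot.get_obs();print(t['tool_pos'].round(1),t['contact_force'].round(1));robot.snapshot('side')
E
```

```text
nose -34 score 0.83 du 0 travel mm 15.8
nose 34 score 0.67 du 1 travel mm 4.0
[452.8 127.2 -16.2] [-1.4 -0.4  5.7]
[452.8 127.2 -16.1] [-0.7  0.1  6.5]
[452.8 127.3 -16. ] [-0.9 -0.7  6.6]
[452.8 127.2 -15.9] [-0.4 -0.3  6.2]
[452.8 127.3 -15.9] [-1.6  0.1  5.8]
```

Both force (6.3 N) and picture (15.8 mm) show the bar held down. Now the push.

step_arm --pt "0 -0.2 0.01" --pt "0 -0.25 0.01" --pt "0 -0.25 0.01" --pt "0 -0.25 0.01" --yaw '[0,0,0,0]' --claw '[0,0,0,0]'

```text
time: 6.5
tool_pos: [486.2, 125.6, -17.8]
tcp_rot: [[-0.047, -0.999, 0.008], [-0.999, 0.047, 0.004], [-0.005, -0.007, -1.0]]
contact_force: [-7.5, 0.1, 8.0]
width: 0.1
```

step_arm --pt "0 -0.25 -0.03" --pt "0 -0.25 0" --pt "0 -0.25 0" --pt "0 -0.25 0" --yaw '[0,0,0,0]' --claw '[0,0,0,0]'

```text
time: 6.9
tool_pos: [522.4, 124.0, -17.6]
tcp_rot: [[-0.046, -0.999, -0.003], [-0.999, 0.046, 0.004], [-0.004, 0.004, -1.0]]
contact_force: [-8.5, 0.4, 8.1]
width: -0.4
```

Run:
```python
from h import *
save('side','s5')
t=robot.get_obs();p=np.load('rack.npy');d=t['tool_pos'][:2]-p[:2];c,s=np.cos(p[2]),np.sin(p[2]);print(c*d[0]+s*d[1],-s*d[0]+c*d[1],t['tool_pos'],t['contact_force'].round(1))
b=cv2.imread('pics/s5.png')[180:280,220:380]
cv2.imwrite('pics/crop5.png',cv2.resize(b,None,fx=5,fy=5,interpolation=cv2.INTER_CUBIC))
```

```text
-55.291375041765995 1.005975457594781 [523.94306371 123.82481994 -17.54844215] [-3.8 -0.1  6.4]
```

View pics/crop5.png

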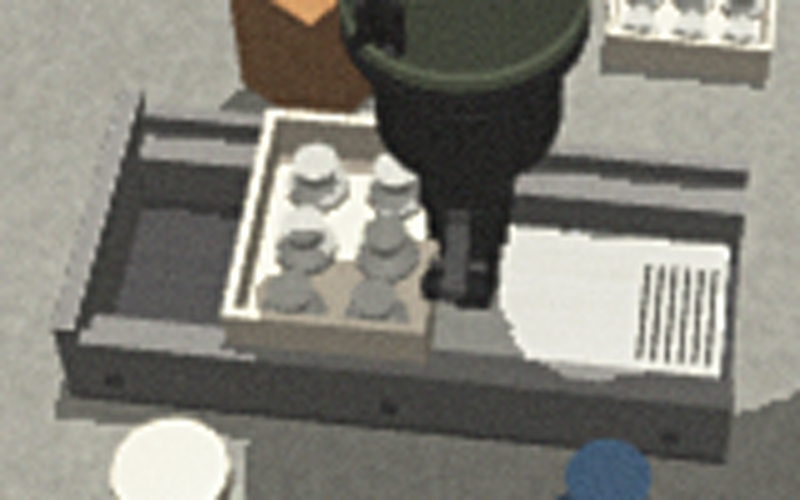

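The tray is over the noses with the bar down, and the fingers are against its rear wall at crop (435,270). About 60 mm remains.

step_arm --pt "0 -0.22 0" --pt "0 -0.22 0" --pt "0 -0.22 0" --pt "0 -0.22 0" --yaw '[0,0,0,0]' --claw '[0,0,0,0]'

```text
time: 7.35
tool_pos: [554.8, 122.6, -18.9]
tcp_rot: [[-0.045, -0.999, -0.013], [-0.999, 0.045, 0.004], [-0.004, 0.013, -1.0]]
contact_force: [-10.7, 0.6, 11.2]
width: -0.2
```

step_arm --pt "0 -0.2 0" --pt "0 -0.15 0" --pt "0 -0.15 0" --yaw '[0,0,0]' --claw '[0,0,0]'

```text
time: 7.65
tool_pos: [566.2, 122.5, -19.1]
tcp_rot: [[-0.044, -0.998, -0.033], [-0.999, 0.044, 0.005], [-0.003, 0.034, -0.999]]
contact_force: [-24.7, -0.2, 32.2]
width: -0.1
```

It is pressing on the bar's bottom stop, so I'll ease up about 3 mm.

step_arm --pt "0 0 -0.06" --pt "0 0 -0.03" --yaw '[0,0]' --claw '[0,0]'

```text
time: 7.85
tool_pos: [566.2, 122.5, -15.4]
tcp_rot: [[-0.044, -0.998, -0.034], [-0.999, 0.044, 0.005], [-0.004, 0.034, -0.999]]
contact_force: [0.2, -0.2, 6.0]
width: -0.0
```

step_arm --pt "0 -0.15 -0.007" --pt "0 -0.15 -0.007" --pt "0 -0.1 -0.005" --yaw '[0,0,0]' --claw '[0,0,0]'

```text
time: 8.15
tool_pos: [579.1, 122.1, -15.8]
tcp_rot: [[-0.043, -0.998, -0.042], [-0.999, 0.043, 0.005], [-0.003, 0.042, -0.999]]
contact_force: [-7.9, -0.1, 7.5]
width: 0.3
```

step_arm --pt "0 -0.1 -0.005" --pt "0 -0.08 -0.005" --yaw '[0,0]' --claw '[0,0]'

```text
time: 8.35
tool_pos: [580.0, 122.2, -17.0]
tcp_rot: [[-0.044, -0.997, -0.056], [-0.999, 0.044, 0.005], [-0.003, 0.056, -0.998]]
contact_force: [-31.4, 0.1, 23.2]
width: 0.1
```

Run:
```python
from h import *
save('side','s6')
t=robot.get_obs();p=np.load('rack.npy');d=t['tool_pos'][:2]-p[:2];c,s=np.cos(p[2]),np.sin(p[2]);print(c*d[0]+s*d[1],-s*d[0]+c*d[1],t['tool_pos'],t['contact_force'].round(1))
b=cv2.imread('pics/s6.png')[180:280,220:380]
cv2.imwrite('pics/crop6.png',cv2.resize(b,None,fx=5,fy=5,interpolation=cv2.INTER_CUBIC))
```

```text
0.686480871266289 2.197187921689619 [579.90887081 122.16115676 -17.00638949] [-23.9   0.4  12.1]
```

View pics/crop6.png

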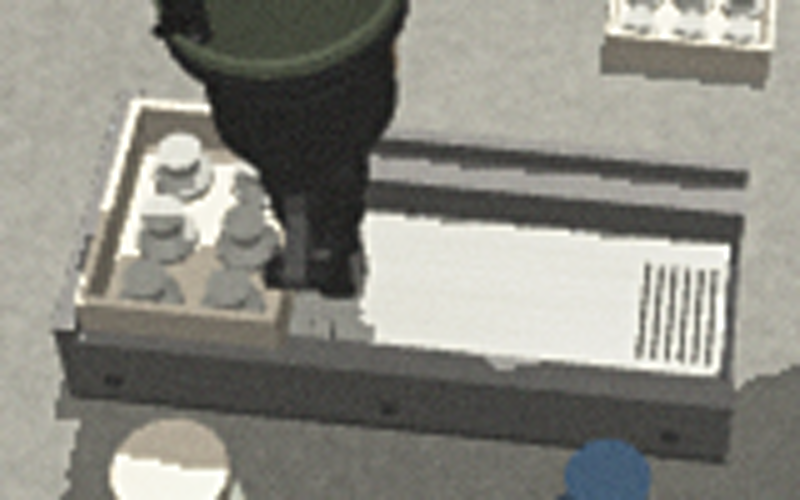

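The tray's front is against the end plate (crop 80,300 to 135,100), and the push force jumped to 31 N. I'll back off slightly, let the bar up and rise clear.

step_arm --pt "0 0.06 -0.02" --pt "0 0.06 0" --pt "0 0.03 -0.1" --pt "0 0.03 -0.2" --pt "0 0.03 -0.4" --yaw '[0,0,0,0,0]' --claw '[0,0,0,0,0]'

```text
time: 8.9
tool_pos: [574.0, 122.2, 12.2]
tcp_rot: [[-0.044, -0.998, -0.055], [-0.999, 0.044, 0.005], [-0.003, 0.055, -0.998]]
contact_force: [-0.6, -1.3, -0.8]
width: -0.5
```

step_arm --pt "0 0.1 -0.8" --pt "0 0.2 -0.9" --pt "0 0.3 -0.9" --pt "0 0.3 -0.9" --pt "0 0.3 -0.9" --yaw '[0,0,0,0,0]' --claw '[0,0,0,0,0]'

```text
time: 9.4
tool_pos: [531.7, 122.6, 198.4]
tcp_rot: [[-0.045, -0.997, -0.062], [-0.999, 0.045, 0.004], [-0.001, 0.062, -0.998]]
contact_force: [-0.3, 1.2, -0.0]
width: 0.1
```

Run:
```python
from bar import *
im=save('side','s7');travel('s7');save('top','t7')
t=robot.get_obs();print(t['time'],t['tool_pos'],t['contact_force'].round(1))
for q in('tray','vase','carton','jar'): spots('side',q)
a=cv2.imread('pics/t7.png')[120:275,230:350]; b=cv2.imread('pics/s7.png')[170:280,220:380]
A=cv2.resize(a,None,fx=2.6,fy=2.6,interpolation=cv2.INTER_CUBIC);B=cv2.resize(b,None,fx=3,fy=3,interpolation=cv2.INTER_CUBIC)
o=np.zeros((420,800,3),np.uint8);o[:A.shape[0],:A.shape[1]]=A;o[:B.shape[0],315:315+B.shape[1]]=B;cv2.imwrite('pics/crop7.png',o)
```

```text
nose -34 score 0.82 du 0 travel mm 0.1
nose 34 score 0.6 du 0 travel mm 0.6
9.5 [533.16759289 122.94376951 201.35855569] [-0.7 -0.   0.6]
side tray 0.97 [283. 242.  23.] [428. 292.]
side tray 0.84 [425. -54.  12.] [359. 182.]
side tray 0.83 [645. 113.  56.] [258. 222.]
side vase 0.97 [459. 272.  63.] [341. 291.]
side carton 0.94 [607.   3.  72.] [281. 180.]
side carton 0.31 [645. 116.  51.] [258. 224.]
side jar 0.66 [626. 265.  70.] [256. 281.]
```

View pics/crop7.png

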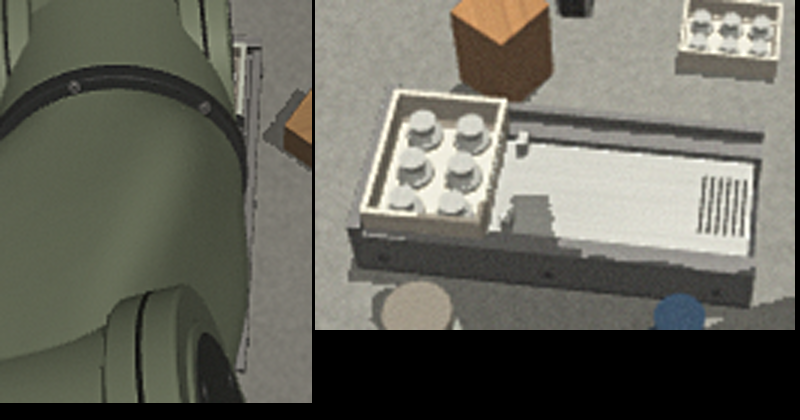

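Run:
```python
from h import *
p=np.load('rack.npy');c,s=np.cos(p[2]),np.sin(p[2])
S=lambda x,y:(220+(x-315+.5)/3-.5,170+(y+.5)/3-.5)
for x,y in((490,221),(507,99),(361,214),(395,91)):
    d=onz('side',*S(x,y),66)[:2]-p[:2]; print(np.round((c*d[0]+s*d[1],-s*d[0]+c*d[1]),1))
b=cv2.imread('pics/s7.png')[185:260,230:310]
cv2.imwrite('pics/crop8.png',cv2.resize(b,None,fx=8,fy=8,interpolation=cv2.INTER_CUBIC))
```

```text
[12.  52.6]
[ 18. -55.]
[102.3  56.7]
[102.6 -53.5]
```

View pics/crop8.png

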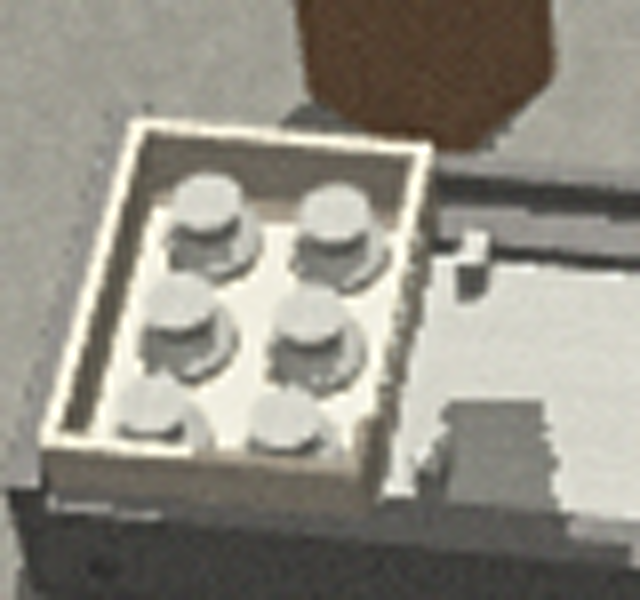

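The tray's front rim measures x ≈ 102 in the rack frame, against the plate. The noses are up behind it with a gap. Handing in.

```bash
python3 -c "
from station import robot
print(robot.close_job())"
```

```text
the job is handed in; nothing more can be done
None
```

The tray is home against the end plate, the stop bar has sprung up behind it, and the arm is clear. I pressed the bar down with the shut fingertips, held it while pushing the middle-sized tray about 127 mm over the noses, then backed off and rose. The job is handed in; it reported no verdict.

**Last checks:**
- **Tray:** its front rim is at rack x ≈ 102 mm, where the end plate is, and it looks level in the picture.
- **Bar:** up, with 0.1–0.6 mm of measured travel left; the noses show behind the rear wall.
- **Bystanders:** the vase and carton read within a few mm of where they were. The jar's side-camera reading is about 13 mm in y from its top-camera reading at the start. I never had two side readings of it to compare, but nothing came near it.
- **Contact:** no force on the tool at the end.

**Disagreed or went wrong:**
- **Tip height:** the fingertips were about 25–30 mm higher than the reported TCP, so I found the bar by force and picture instead of by the coordinates.
- **Over-pressing:** at one point I pressed on the bar's bottom stop with about 32 N, then eased off. That is well under the 120 N wrist limit.
- **Rear corner:** one of the tray's two rear-rim corners measured x = 12 mm, where home is 17 mm; the other measured 18 mm. I put this down to picking that corner imprecisely in the picture.

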